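Lock the grinder's service hatch with its quarter-turn stud

ROBOT

A 7-joint arm with a two-finger parallel gripper is mounted at the origin on the work surface. World frame = base frame: x ahead of the robot, y to its left, z up, the work surface at z = 0. Lengths are in m, angles in rad, forces in N, time in s.
With the tool pointing down it reaches from about 0.4 to 0.85 m from the base axis. Payload 6.9 kg.
Tool frame: the origin (TCP) lies midway between the tips of the shut fingers; the grasp point (between the pads) lies 19 mm behind it; z points along the fingers, y is the direction in which the jaws open and shut (so a half turn about z gives the same grasp; the last joint's range is limited). The gripper opens to 85 mm and grips with 20 to 120 N. Pads are 22 mm wide; open, the fingers measure 114 mm over their backs; the gripper's body (76 mm by 85 mm) begins 54 mm behind the grasp point. The pads swing forward as they close: fully open they stand 13 mm farther back than shut.
Start: joints at [-1.169, 0.507, -0.238, 1.5, 0.126, 1.149, -0.155], TCP at [0.182, 0.598, 0.231] pointing down, gripper open.
Joint ranges: [-3.08, 3.08], [-0.24, 2.05], [-1.43, 1.35], [0, 2.5], [-1.52, 4.66], [0.17, 1.96], [-2.89, 2.89]. Speed limits (rad/s): [2.39, 2.39, 3.14, 3.14, 3.14, 3.14, 3.14].

INTERFACE

Orientations are given as a 3x3 rotation matrix whose columns are the frame's x, y, z axes.
In Python, from plant import telemetry, imaging, r gives the robot as it stands.
- The arm moves only by the tool arm_command, never from a script. Its argument "targets" is a list of rows, each an object of numbers: "wx", "wy", "wz": the turn, a rotation vector about the tool's x, y, z in units of 6 degrees (1.0 is 6 degrees); "tx", "ty", "tz": the shift along the tool's x, y, z in mm; "fingers": the finger opening in mm, from 0 to 85.4. A call has 1 to 10 rows; each row is the pose to reach, as a shift and turn from the pose commanded when the call began, along the tool's axes at that moment; what a row does not reach only later rows make up. A row lasts 1/10 s, in which the tool goes at most 50 mm and 8.59 degrees, less where a joint would pass 70% of its speed; a pose out of reach is approached as far as the arm can. A call with a gripper value outside its range is refused whole. The fingers move at their own pace and stop on an object; the grip force is fixed at half the most. Time passes only in rows, so rows that repeat a pose let the fingers close. It gives the time, the measured TCP pose, the force and the opening at its end, in the units of the state.
- telemetry.get_state(): the state, without advancing time (a new reading comes with each control period).
- imaging.camera(name): name is "scene" or "top" or "wrist"; returns the picture (400x640x3 uint8, red, green, blue); there is no depth.
- imaging.camera_info(name): a dict with "fx", "fy", "cx", "cy" (pixels), "T" (4x4, takes a point from camera to world coordinates); the wrist camera has in their place "tool_from_camera" (4x4, takes a point from camera to tool coordinates, whose origin is the TCP and whose axes are the flange's). Camera axes: x right, y up, looking along -z (the intrinsics and any distortion apply to the point x, -y, -z); pixel columns grow to the right and rows downward; lengths in m; the calibration is good to about 2 mm. A picture is of the moment at which its call begins: read the wrist's pose just before it. camera_info takes no time and is no camera call.
- r.finish_job(): hands the job in, once; it reports no verdict.
The state is a dict: "clock": time; "joint_pos": joint angles; "dq": joint speeds; "joint_torque": joint torques, N m; "tool_pos": TCP position; "ee_rot": TCP orientation; "ft_force": force on the tool from outside, world axes, zero at the start; "torque": the same for the moment, N m; "grip_width": finger opening in m.
Only numpy, scipy, OpenCV 4.12 (cv2) and the standard library are available. Lean on these libraries where they do the work, as an engineer would, in place of code of your own. Each camera call takes 0.05 s, during which the arm holds its last target. There are 200 camera calls.

TASK

Shut the service hatch on top of the black grinder and lock it: line the red wing of the sprung stud up with the white marks, push it in gently until you feel it land on the soft rubber buffer, and, keeping it in, turn it clockwise a quarter turn to the red marks so that it stays locked when you let go. Do not force the stud against the buffer, and leave the crockery and the other things on the worktop where they are.

Things in the scene. Friction and masses are not known exactly. Their poses are not given: they have to be found in the camera images.
- grinder: Black plastic grinder, screwed to the worktop: 200 (x) x 180 (y) x 160 mm high. Origin at the centre of its underside on the worktop; x points from its front (drawer side) to its back, z up. Place and yaw vary.
- lid (a joint): Angle of the grey hatch lid on the grinder's top, rad: 0 shut (level), up to 1.2 open. It starts open (0.3 to 0.7) and stays where it is left: stiff hinge, about 3 N down on the tab moves it. Hinged along the grinder's far (+x) edge, so pressing the tab down shuts it.
- lid_hinge (a point): Point on the lid's hinge axis, middle of the lid's width, 160 mm above the worktop; the frame turns with the lid, its y along the hinge axis (same as the grinder's y), -x towards the tab, z out of the lid's upper face. Lid plate 195 x 176 mm, 8 mm thick, its underside in the plane of the hinge axis.
- lid_tab (a point): Upper face of the orange finger tab (24 mm in x, 60 mm in y, 8 mm thick) in the middle of the lid's free front edge, 205 mm from the hinge axis. Axes as lid_hinge. Press here to shut the lid.
- stud_seat (a point): Where the stud's axis crosses the lid's upper face, 105 mm from the hinge axis and 100 mm from the tab. Axes as lid_hinge; the two white marks lie along its x, the two red marks along its y, 26 to 46 mm from the axis.
- wing (a point): Centre of the stud's red plastic wing: a block 36 mm long (its x), 12 mm thick (its y; grip across this), 26 mm high (z), on a 10 mm round stem. Sprung out, its underside is 48 mm and its top 74 mm above the lid; pushed in, it comes down by joint plunger, and its underside is never nearer to the lid than 10 mm.
- plunger (a joint): How far the stud is pushed into the lid, m: 0 sprung out, stop at 0.037. The spring takes 3.3 N to start and 0.25 N more per mm (plus a drag of 0.12 N per mm/s). Push until the force climbs 5 to 10 N above the spring's (that is the rubber buffer), then keep that depth, or up to 1 mm less, while turning. The depth at which this happens differs every time, between 0.013 and 0.034.
- stud (a joint): Turn of the stud, rad: 0 with the wing along the white marks, growing clockwise seen from above, 1.57 with the wing on the red marks, stop at 1.62. Starts within 0.45 of 0 either way and turns easily (0.03 N m). From about 1.40 on, when let go, it springs up 2 mm into a locking pocket. Turned past 0.3 under the plate it also stays in if let go, so two grasps will do.
- pin (a point): Centre of the steel cross pin (22 mm long, 5 mm thick, along the wing's length) at the stud's foot, 80 mm below the wing's centre. It must pass down through a slot in a steel plate hidden under a black deck (only within 0.15 rad of the white marks) and then turn beneath it. The pin is clear of the plate at a plunger depth of 0.011 to 0.031, unseen and different every time; 2 mm further it meets the buffer.
- socket: Bracket under the lid with the slotted plate and, below it, the buffer (about 30 N per mm). Origin on the stud's axis (lid shut) level with the lid's underside, axes as the grinder; it does not show how deep the plate sits. The stud must never press on plate or buffer with more than 20 N (the spring's force not counted).
- tray: Loose aluminium tray 200 x 260 x 18 mm with the two cups on it; origin under its centre. Bystander.
- cup_a: Loose white ceramic sini cup, 74 mm wide, 55 mm high, on the tray; origin under its centre. Bystander.
- cup_b: Loose blue ceramic sini cup, same size, on the tray. Bystander.
- jar: Loose glass storage jar with a latch lid, 100 mm wide, 140 mm high; origin under its centre. Bystander.
- hopper: The grinder's loose clear bean hopper, 120 mm wide, 125 mm high, standing aside; origin under its centre. Bystander.
- spoon_rest: Loose wooden spoon rest 110 x 75 x 20 mm; origin under its centre. Bystander.
- scoop: Loose wooden spoon, 170 mm long, lying on the worktop. Bystander.

How it is judged:
On the way, in this order (a step that is already met when the one before it is completed fails the run):
1. with the lid shut, the stud is pushed in through the slot, wing along the white marks (value of joint lid below 0.03 rad and value of joint plunger above 0.01 m and value of joint stud between -0.35 and 0.35 rad), for 0.1 s.
2. the stud is turned a quarter turn clockwise while in (value of joint lid below 0.03 rad and value of joint stud above 1.38 rad and value of joint plunger above 0.007 m), for 0.2 s.
At the end, for the whole second after the job is handed in: The lid is shut (within 0.03 rad), the stud is turned clockwise past 1.38 rad and, let go, stays in by more than 7 mm, locked under the plate and at rest; bystanders are where they were (within 30 mm) (all of step 2 and velocity of joint stud below 0.05 rad/s and velocity of joint plunger below 0.01 m/s); the robot touches nothing.
It fails at once if the stud is forced against the plate or buffer with more than 20 N (contact force between socket and anything else above 20 N).
It fails at once if a bystander is moved by more than 30 mm (distance of any of cup_a, cup_b, jar, hopper, tray, spoon_rest, scoop from where it was at the start of the episode above 0.03 m).
It also fails if it takes over 72 s, if anything falls off the work surface, if the arm or the gripper's body presses on something with over 40 N, if the wrist force passes 120 N, or if a joint passes its speed limit or range.

## Working session

There is one attempt and no reset: what is moved stays moved. The work goes in short steps, Python scripts to look and compute and a tool call to move; the robot and the scene stay as the last step left them, time stands still between calls to the robot, and variables do not carry over. Pictures are saved under pics/ and viewed, about 8 in all and at most 12, crops included, and the job is handed in when it is done.

Besides the shell and the picture viewer there is one more tool, called as a command line: name --argument value ..., lists and objects as JSON in quotes. arm_command: Moves the arm, as the interface text tells. Its arguments: {"type":"object","properties":{"targets":{"type":"array","items":{"type":"object","properties":{"wx":{"type":"number"},"wy":{"type":"number"},"wz":{"type":"number"},"tx":{"type":"number"},"ty":{"type":"number"},"tz":{"type":"number"},"fingers":{"type":"number"}}}}},"required":["targets"]}

```bash
mkdir -p pics; ls; cat > h.py <<'E'
import numpy as np, cv2
from plant import telemetry, imaging, r
def snap(name,f):
    s=telemetry.get_state(); im=imaging.camera(name); cv2.imwrite(f,im[:,:,::-1]); return s,im
def camT(name,s=None):
    i=imaging.camera_info(name)
    if name!='wrist': return i,np.array(i['T'])
    T=np.eye(4);T[:3,:3]=s['ee_rot'];T[:3,3]=s['tool_pos']
    return i,T@np.array(i['tool_from_camera'])
def ray(name,uv,s=None):
    i,T=camT(name,s)
    d=np.array([(uv[0]-i['cx'])/i['fx'],-(uv[1]-i['cy'])/i['fy'],-1.])
    d=T[:3,:3]@d; return T[:3,3],d/np.linalg.norm(d)
def onz(name,uv,z,s=None):
    o,d=ray(name,uv,s); return o+d*(z-o[2])/d[2]
def tri(rs):
    A=0;b=0
    for o,d in rs:
        P=np.eye(3)-np.outer(d,d);A=A+P;b=b+P@o
    p=np.linalg.solve(A,b); return p,[np.linalg.norm((np.eye(3)-np.outer(d,d))@(p-o)) for o,d in rs]
def proj(name,p,s=None):
    i,T=camT(name,s); q=np.linalg.inv(T)@np.r_[p,1]
    return np.array([i['cx']+i['fx']*q[0]/-q[2], i['cy']-i['fy']*q[1]/-q[2]])
E
python3 - <<'E'
from h import *
ims=[snap(n,f'pics/{n}0.png')[1] for n in('scene','top')]
for n in ('scene','top','wrist'): print(imaging.camera_info(n))
print(telemetry.get_state())
E
```

```text
pics
{'fx': 519.4951326391838, 'fy': 519.4951326391838, 'cx': 331.7631588745319, 'cy': 194.42578012977432, 'T': array([[-0.06966009, -0.78476713,  0.61586364,  1.54058775],
       [ 0.99756315, -0.05238492,  0.04608224,  0.11674737],
       [-0.00390186,  0.61757297,  0.78650391,  1.48059813],
       [ 0.        ,  0.        ,  0.        ,  1.        ]])}
{'fx': 361.663060115328, 'fy': 361.663060115328, 'cx': 322.16122696559785, 'cy': 202.82761947369855, 'T': array([[-2.90796566e-02,  9.92124662e-01, -1.21831968e-01,
         3.63639283e-01],
       [-9.99576872e-01, -2.87810353e-02,  4.21053111e-03,
         2.40610783e-02],
       [ 6.70921588e-04,  1.21902858e-01,  9.92541809e-01,
         1.15176527e+00],
       [ 0.00000000e+00,  0.00000000e+00,  0.00000000e+00,
         1.00000000e+00]])}
{'fx': 324.92102600286523, 'fy': 324.92102600286523, 'cx': 323.37337617291547, 'cy': 199.44344099711097, 'tool_from_camera': array([[ 6.94673152e-04,  9.62091116e-01,  2.72727341e-01,
         6.99482504e-02],
       [ 9.99999649e-01, -5.40799683e-04, -6.39372414e-04,
         2.60312892e-04],
[... 273 characters left out ...]
        1.14891371, -0.15478491]), 'dq': array([ 0.00073954, -0.00119917, -0.00236982, -0.00166246, -0.00103106,
       -0.00021259, -0.00080138]), 'joint_torque': array([-5.93810953e-03, -6.21823740e+01, -2.19469294e+00, -2.50205237e+01,
        1.26981694e-02,  7.80848408e-03,  6.18623659e-07]), 'tool_pos': array([0.18211992, 0.59740022, 0.23051463]), 'ee_rot': array([[-9.56577268e-01,  2.91478513e-01, -4.55498399e-04],
       [ 2.91478868e-01,  9.56575997e-01, -1.55942885e-03],
       [-1.88211680e-05, -1.62448235e-03, -9.99998680e-01]]), 'ft_force': array([ 0.42207939,  0.29326315, -0.26741821]), 'torque': array([ 0.01958889,  0.02490622, -0.02397355]), 'grip_width': 0.08578719759280068}
```

View pics/scene0.png

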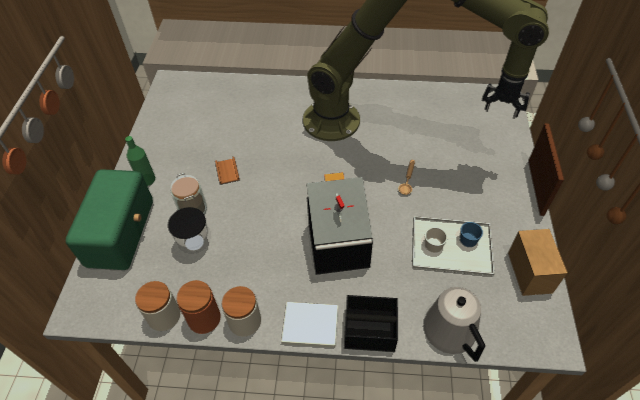

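View pics/top0.png

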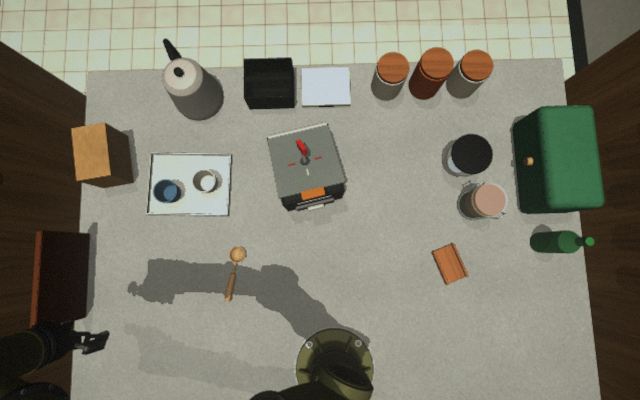

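Scene: grinder with open lid around (338,225), orange tab at (334,177), red wing at (340,202). Top: lid centred near (305,160), tab (313,193), wing (302,148); the tray is off to one side at (190,184).

```bash
python3 - <<'E'
from h import *
def cen(im,lo,hi,box):
    x0,y0,x1,y1=box
    hsv=cv2.cvtColor(im,cv2.COLOR_RGB2HSV)[y0:y1,x0:x1]
    m=cv2.inRange(hsv,lo,hi)
    if lo[0]==0 and hi[0]<8: m|=cv2.inRange(hsv,(172,lo[1],lo[2]),(180,255,255))
    n,l,st,c=cv2.connectedComponentsWithStats(m)
    out=[]
    for k in np.argsort(-st[1:,4])[:3]+1: out.append((st[k].tolist(),(c[k]+[x0,y0]).round(1).tolist()))
    return out
sc=cv2.imread('pics/scene0.png')[:,:,::-1].copy();tp=cv2.imread('pics/top0.png')[:,:,::-1].copy()
for n,im,b in(('scene',sc,(300,165,380,225)),('top',tp,(265,120,350,215))):
    print(n,'orange',cen(im,(8,150,120),(25,255,255),b)); print(' red',cen(im,(0,150,80),(6,255,255),b))
t=cv2.resize(tp[110:220,255:355],None,fx=6,fy=5.4,interpolation=cv2.INTER_CUBIC)
cv2.imwrite('pics/topc.png',cv2.resize(tp[115:215,255:355],None,fx=5.5,fy=5.5,interpolation=cv2.INTER_CUBIC)[:,:,::-1])
p,e=tri([ray('scene',(334.5,177)),ray('top',(313,193.5))]);print(p,e)
E
```

```text
scene orange [([25, 8, 19, 8, 119], [333.9, 176.4])]
 red [([36, 31, 8, 11, 50], [339.8, 201.1]), ([47, 41, 6, 1, 6], [349.5, 206.0]), ([24, 43, 6, 2, 6], [326.5, 208.7])]
top orange [([36, 67, 24, 13, 199], [312.5, 193.0])]
 red [([31, 20, 11, 15, 87], [301.4, 146.8]), ([25, 43, 5, 2, 6], [292.2, 163.7]), ([50, 38, 3, 1, 3], [316.0, 158.0])]
[0.49996421 0.04529881 0.24011395] [np.float64(0.002478173157217098), np.float64(0.002478173157217084)]
```

View pics/topc.png

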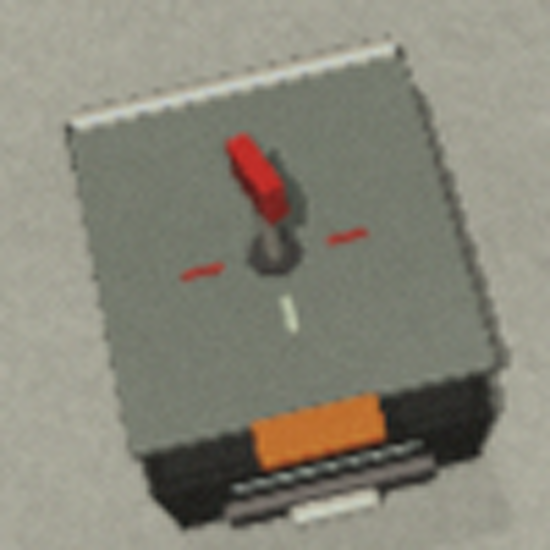

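```bash
python3 - <<'E'
from h import *
c=lambda x,y:(x/5.5+255-.4,y/5.5+115-.4)
tab=np.array([.500,.0453,.240])
h1,h2=onz('top',c(73,123),.162),onz('top',c(397,48),.162)
print(h1,h2,np.linalg.norm(h1-h2))
s,e=tri([ray('scene',(326.5,208.7)),ray('top',c(202,271))]);s2,e2=tri([ray('scene',(349.5,206)),ray('top',c(347,236))])
print(s,e,s2,e2); d1=h1-h2; d2=s-s2
for d in(d1,d2): d[2]=0;print('yaw',np.arctan2(-d[0],d[1]),np.linalg.norm(d))
H=(h1+h2)/2; print('hinge mid',H)
yaw=np.arctan2(-d1[0],d1[1]); ux=np.array([np.cos(yaw),np.sin(yaw)])
v=tab[:2]-H[:2]; print('tab rel',v@ux, v@[-ux[1],ux[0]], 'lid', np.arcsin((tab[2]-.168)/.205))
w,e=tri([ray('scene',(339.8,201.1)),ray('top',(301.4,146.8))]);print('wing',w,e, (w[:2]-H[:2])@ux,(w[:2]-H[:2])@[-ux[1],ux[0]])
E
```

```text
[0.67662673 0.16745296 0.162     ] [7.11635726e-01 1.73463644e-04 1.62000000e-01] 0.17090365147244896
[0.59194087 0.0644821  0.20524611] [np.float64(0.03517586202798973), np.float64(0.035175862027989724)] [0.59727894 0.06403205 0.22295174] [np.float64(0.03566363301962738), np.float64(0.0356636330196274)]
yaw 0.20630676040906062 0.17090365147244896
yaw 1.4866860735327658 0.005357011114454203
hinge mid [0.69413123 0.08381321 0.162     ]
tab rel -0.19790379943469175 0.0020705765200101415 lid 0.3588732756976933
wing [0.61496322 0.06963277 0.26858415] [np.float64(0.00139198757841063), np.float64(0.0013919875784106472)] -0.08039399107473104 0.00233754786755535
```

arm_command --targets '[{"tx": -30, "ty": -30, "tz": -40, "wz": -0.5, "fingers": 0}, {"tx": -460, "ty": -437, "tz": -100, "wz": -4.8, "fingers": 0}, {"tx": -460, "ty": -437, "tz": -100, "wz": -4.8, "fingers": 0}, {"tx": -460, "ty": -437, "tz": -100, "wz": -4.8, "fingers": 0}, {"tx": -460, "ty": -437, "tz": -100, "wz": -4.8, "fingers": 0}, {"tx": -460, "ty": -437, "tz": -100, "wz": -4.8, "fingers": 0}, {"tx": -460, "ty": -437, "tz": -100, "wz": -4.8, "fingers": 0}, {"tx": -460, "ty": -437, "tz": -100, "wz": -4.8, "fingers": 0}, {"tx": -460, "ty": -437, "tz": -100, "wz": -4.8, "fingers": 0}, {"tx": -460, "ty": -437, "tz": -100, "wz": -4.8, "fingers": 0}]'

```text
$.targets[0]: bad value
```

arm_command --targets '[{"tx": -30, "ty": -30, "tz": -40, "wx": 0, "wy": 0, "wz": -0.5, "fingers": 0}, {"tx": -460, "ty": -437, "tz": -100, "wx": 0, "wy": 0, "wz": -4.8, "fingers": 0}, {"tx": -460, "ty": -437, "tz": -100, "wx": 0, "wy": 0, "wz": -4.8, "fingers": 0}, {"tx": -460, "ty": -437, "tz": -100, "wx": 0, "wy": 0, "wz": -4.8, "fingers": 0}, {"tx": -460, "ty": -437, "tz": -100, "wx": 0, "wy": 0, "wz": -4.8, "fingers": 0}, {"tx": -460, "ty": -437, "tz": -100, "wx": 0, "wy": 0, "wz": -4.8, "fingers": 0}, {"tx": -460, "ty": -437, "tz": -100, "wx": 0, "wy": 0, "wz": -4.8, "fingers": 0}, {"tx": -460, "ty": -437, "tz": -100, "wx": 0, "wy": 0, "wz": -4.8, "fingers": 0}, {"tx": -460, "ty": -437, "tz": -100, "wx": 0, "wy": 0, "wz": -4.8, "fingers": 0}, {"tx": -460, "ty": -437, "tz": -100, "wx": 0, "wy": 0, "wz": -4.8, "fingers": 0}]'

```text
clock: 1.1
tool_pos: [0.4196, 0.1768, 0.3147]
ee_rot: [[-0.979, -0.205, -0.0], [-0.205, 0.979, -0.0], [0.0, -0.0, -1.0]]
ft_force: [0.8, 1.3, 0.7]
grip_width: 0.0001
```

arm_command --targets '[{"tx": -30, "ty": -100, "tz": 0, "wx": 0, "wy": 0, "wz": 0, "fingers": 0}, {"tx": -30, "ty": -100, "tz": 0, "wx": 0, "wy": 0, "wz": 0, "fingers": 0}, {"tx": -30, "ty": -100, "tz": 0, "wx": 0, "wy": 0, "wz": 0, "fingers": 0}, {"tx": -30, "ty": -100, "tz": 0, "wx": 0, "wy": 0, "wz": 0, "fingers": 0}]'

```text
clock: 1.5
tool_pos: [0.4693, 0.0857, 0.314]
ee_rot: [[-0.979, -0.202, -0.001], [-0.202, 0.979, -0.0], [0.001, -0.0, -1.0]]
ft_force: [-0.0, 0.6, 0.5]
grip_width: 0.0003
```

```bash
python3 - <<'E'
from h import *
s,im=snap('wrist','pics/w1.png'); print(s['tool_pos'],s['ee_rot'].round(3).tolist(),s['joint_pos'].round(2),s['ft_force'])
E
```

```text
[0.46933872 0.08566963 0.31397529] [[-0.979, -0.202, -0.001], [-0.202, 0.979, -0.0], [0.001, -0.0, -1.0]] [-0.15  0.21 -0.11  1.73  0.02  1.21  1.51] [-0.0057953   0.64369614  0.53783582]
```

View pics/w1.png

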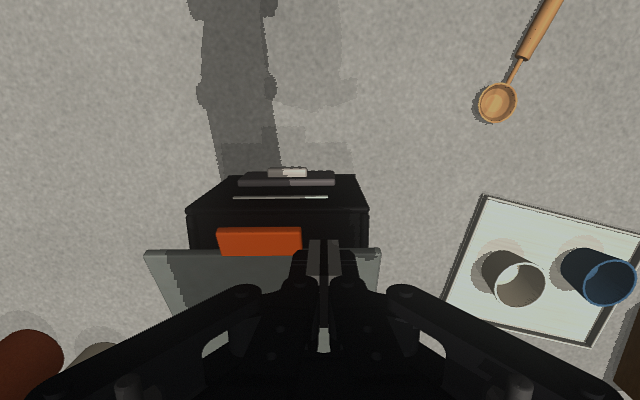

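```bash
python3 - <<'E'
from h import *
s=telemetry.get_state()
print(tri([ray('wrist',(260,241),s),ray('top',(312.5,193)),ray('scene',(333.9,176.4))]))
for z in(.235,.24,.245): print(onz('wrist',(260,241),z,s))
i=imaging.camera_info('wrist'); T=np.array(i['tool_from_camera'])
E
```

```text
(array([0.50014004, 0.04610602, 0.24236749]), [np.float64(0.0024166024053890816), np.float64(0.0023103661139107653), np.float64(0.0006534710253437396)])
[0.50278064 0.04760879 0.235     ]
[0.50048217 0.0481945  0.24      ]
[0.4981837  0.04878022 0.245     ]
```

arm_command --targets '[{"tx": -18, "ty": -45, "tz": 0, "wx": 0, "wy": 0, "wz": 0, "fingers": 0}, {"tx": -18, "ty": -45, "tz": 20, "wx": 0, "wy": 0, "wz": 0, "fingers": 0}, {"tx": -18, "ty": -45, "tz": 50, "wx": 0, "wy": 0, "wz": 0, "fingers": 0}, {"tx": -17, "ty": -45, "tz": 65, "wx": 0, "wy": 0, "wz": 0, "fingers": 0}, {"tx": -15, "ty": -45, "tz": 80, "wx": 0, "wy": 0, "wz": 0, "fingers": 0}, {"tx": -13, "ty": -45, "tz": 95, "wx": 0, "wy": 0, "wz": 0, "fingers": 0}, {"tx": -11, "ty": -45, "tz": 110, "wx": 0, "wy": 0, "wz": 0, "fingers": 0}, {"tx": -9, "ty": -45, "tz": 120, "wx": 0, "wy": 0, "wz": 0, "fingers": 0}, {"tx": -8, "ty": -45, "tz": 130, "wx": 0, "wy": 0, "wz": 0, "fingers": 0}, {"tx": -8, "ty": -45, "tz": 135, "wx": 0, "wy": 0, "wz": 0, "fingers": 0}]'

```text
clock: 2.55
tool_pos: [0.4857, 0.0456, 0.1788]
ee_rot: [[-0.978, -0.207, -0.001], [-0.207, 0.978, 0.0], [0.001, 0.0, -1.0]]
ft_force: [0.6, 0.4, 0.5]
grip_width: -0.0001
```

arm_command --targets '[{"tx": 0, "ty": 0, "tz": 4, "wx": 0, "wy": 0, "wz": 0, "fingers": 0}, {"tx": 0, "ty": 0, "tz": 7, "wx": 0, "wy": 0, "wz": 0, "fingers": 0}, {"tx": 0, "ty": 0, "tz": 9, "wx": 0, "wy": 0, "wz": 0, "fingers": 0}, {"tx": 0, "ty": 0, "tz": 10, "wx": 0, "wy": 0, "wz": 0, "fingers": 0}]'

```text
clock: 2.95
tool_pos: [0.4864, 0.0447, 0.1695]
ee_rot: [[-0.979, -0.205, 0.0], [-0.205, 0.979, 0.0], [-0.0, 0.0, -1.0]]
ft_force: [-0.8, -0.0, 1.0]
grip_width: -0.0001
```

```bash
python3 - <<'E'
from h import *
s,im=snap('scene','pics/s2.png'); snap('wrist','pics/w2.png');print(s['tool_pos'],s['ft_force'])
a=cv2.resize(im[150:290,270:410],(400,400)); b=cv2.imread('pics/w2.png')[:,80:560,::-1]
cv2.imwrite('pics/m2.png',np.hstack([a,cv2.resize(b,(400,400*400//480))if 0 else cv2.resize(b[:400],(400,400))])[:,:,::-1])
E
```

```text
[0.48635759 0.0447435  0.16950173] [-0.79861214 -0.00739867  1.0352857 ]
```

View pics/m2.png

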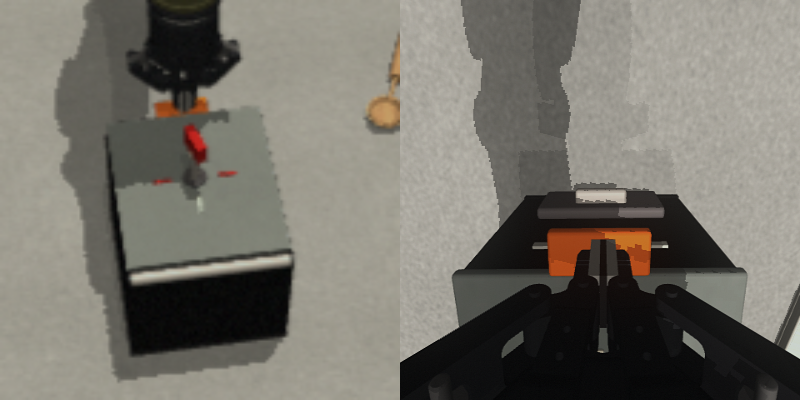

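The tip rests on the tab and the lid is nearly level. I'll press a little further until the force rises.

arm_command --targets '[{"tx": 0, "ty": 0, "tz": 1, "wx": 0, "wy": 0, "wz": 0, "fingers": 0}, {"tx": 0, "ty": 0, "tz": 2, "wx": 0, "wy": 0, "wz": 0, "fingers": 0}, {"tx": 0, "ty": 0, "tz": 3, "wx": 0, "wy": 0, "wz": 0, "fingers": 0}, {"tx": 0, "ty": 0, "tz": 3, "wx": 0, "wy": 0, "wz": 0, "fingers": 0}]'

```text
clock: 3.45
tool_pos: [0.4865, 0.0446, 0.168]
ee_rot: [[-0.979, -0.205, 0.002], [-0.205, 0.979, -0.0], [-0.002, -0.0, -1.0]]
ft_force: [-5.0, 0.2, 16.9]
grip_width: -0.0002
```

arm_command --targets '[{"tx": 0, "ty": 0, "tz": -50, "wx": 0, "wy": 0, "wz": 0, "fingers": 0}, {"tx": 0, "ty": 0, "tz": -100, "wx": 0, "wy": 0, "wz": 0, "fingers": 0}, {"tx": 0, "ty": 0, "tz": -140, "wx": 0, "wy": 0, "wz": 0, "fingers": 60}, {"tx": -50, "ty": 0, "tz": -145, "wx": 0, "wy": 0, "wz": 0, "fingers": 60}, {"tx": -100, "ty": 0, "tz": -145, "wx": 0, "wy": 0, "wz": 0, "fingers": 60}, {"tx": -140, "ty": 0, "tz": -145, "wx": 0, "wy": 0, "wz": 0, "fingers": 60}, {"tx": -165, "ty": 0, "tz": -145, "wx": 0, "wy": 0, "wz": 0, "fingers": 60}, {"tx": -165, "ty": 0, "tz": -145, "wx": 0, "wy": 0, "wz": 0, "fingers": 60}, {"tx": -165, "ty": 0, "tz": -145, "wx": 0, "wy": 0, "wz": 0, "fingers": 60}]'

```text
clock: 4.35
tool_pos: [0.6475, 0.0786, 0.3105]
ee_rot: [[-0.979, -0.205, -0.002], [-0.205, 0.979, -0.0], [0.002, 0.0, -1.0]]
ft_force: [-0.9, 0.4, -0.0]
grip_width: 0.0602
```

```bash
python3 - <<'E'
from h import *
s,im=snap('wrist','pics/w3.png'); _,sc=snap('scene','pics/s3.png'); print(s['tool_pos'],s['ee_rot'].round(3).tolist(),s['joint_pos'].round(2))
import pickle; pickle.dump(s,open('s3.pkl','wb'))
for n,m in(('w',im),('s',sc[150:290,270:410])):
    h=cv2.cvtColor(m,cv2.COLOR_RGB2HSV); k=cv2.inRange(h,(0,150,80),(6,255,255))|cv2.inRange(h,(172,150,80),(180,255,255))
    c=cv2.connectedComponentsWithStats(k); print(n,[(c[2][j].tolist(),c[3][j].round(1).tolist()) for j in range(1,c[0]) if c[2][j][4]>5])
E
```

```text
[0.64749117 0.07858483 0.31051257] [[-0.979, -0.205, -0.002], [-0.205, 0.979, -0.0], [0.002, 0.0, -1.0]] [-0.12  0.5  -0.08  1.28  0.04  1.36  1.59]
w [([304, 84, 34, 59, 1054], [320.6, 112.6]), ([267, 110, 24, 5, 95], [278.9, 112.4]), ([353, 110, 23, 5, 115], [364.0, 112.0])]
s [([65, 44, 7, 13, 48], [68.4, 49.5])]
```

View pics/w3.png

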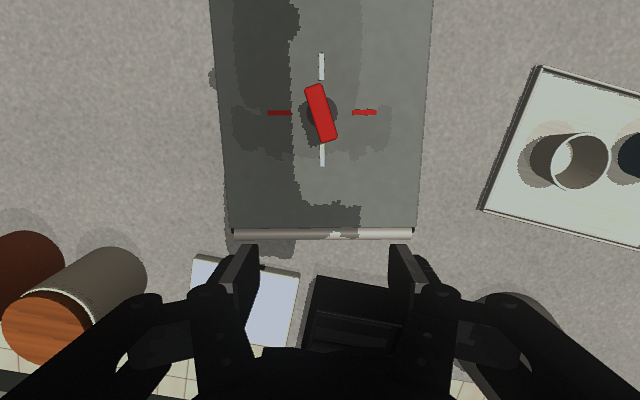

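```bash
python3 - <<'E'
from h import *
import pickle; s=pickle.load(open('s3.pkl','rb')); im=cv2.imread('pics/w3.png')[:,:,::-1].copy()
a,b=onz('wrist',(278.9,112.4),.168,s),onz('wrist',(364,112),.168,s)
seat=(a+b)/2; print('seat',seat,np.linalg.norm(a-b)); w1,w2=onz('wrist',(321,60),.168,s),onz('wrist',(322.5,160),.168,s)
h=cv2.cvtColor(im,cv2.COLOR_RGB2HSV); k=cv2.inRange(h,(0,150,80),(6,255,255))|cv2.inRange(h,(172,150,80),(180,255,255))
k[:,:300]=0;k[:,345:]=0; c=max(cv2.findContours(k,0,2)[0],key=cv2.contourArea)
P=np.array([onz('wrist',p,.242,s) for p in cv2.boxPoints(cv2.minAreaRect(c))]); print(P.round(4), 'ctr',P.mean(0))
e=[P[1]-P[0],P[2]-P[1]]; print([np.linalg.norm(x) for x in e]); L=max(e,key=np.linalg.norm)
R=s['ee_rot']; f=lambda v:np.degrees(np.arctan2((R.T@v)[1],(R.T@v)[0]))
print('wing ang in tool',f(L),'red',f(b-a),'white',f(w1-w2))
print('seat in tool',R.T@(seat-s['tool_pos']),'wing',R.T@(P.mean(0)-s['tool_pos']))
E
```

```text
seat [0.58316123 0.06417357 0.168     ] 0.07230835351482377
[[0.5705 0.0503 0.242 ]
 [0.565  0.0603 0.242 ]
 [0.5952 0.0782 0.242 ]
 [0.6011 0.0679 0.242 ]] ctr [0.58293574 0.06418944 0.242     ]
[np.float64(0.011365384636595645), np.float64(0.03512551085057659)]
wing ang in tool 161.10100577355985 red 89.70060329951157 white -0.8533756557501764
seat in tool [ 0.06568056 -0.00089561  0.1426223 ] wing [ 0.06602142 -0.00083148  0.06862276]
```

The lid is shut. The seat is at (0.583, 0.064) with marks 72 mm apart, as expected. The wing is −19° off the white marks and centred on the seat. Next, go over it and straddle it.

arm_command --targets '[{"tx": 40, "ty": -1, "tz": 0, "wx": 0, "wy": 0, "wz": -1.2, "fingers": 45}, {"tx": 66, "ty": -1, "tz": 0, "wx": 0, "wy": 0, "wz": -2.4, "fingers": 45}, {"tx": 66, "ty": -1, "tz": 10, "wx": 0, "wy": 0, "wz": -3.15, "fingers": 45}, {"tx": 66, "ty": -1, "tz": 30, "wx": 0, "wy": 0, "wz": -3.15, "fingers": 45}, {"tx": 66, "ty": -1, "tz": 55, "wx": 0, "wy": 0, "wz": -3.15, "fingers": 45}, {"tx": 66, "ty": -1, "tz": 75, "wx": 0, "wy": 0, "wz": -3.15, "fingers": 45}, {"tx": 66, "ty": -1, "tz": 90, "wx": 0, "wy": 0, "wz": -3.15, "fingers": 45}, {"tx": 66, "ty": -1, "tz": 97, "wx": 0, "wy": 0, "wz": -3.15, "fingers": 45}, {"tx": 66, "ty": -1, "tz": 97, "wx": 0, "wy": 0, "wz": -3.15, "fingers": 45}]'

```text
clock: 5.35
tool_pos: [0.5824, 0.0638, 0.2144]
ee_rot: [[-0.859, -0.511, -0.001], [-0.511, 0.859, -0.0], [0.001, 0.0, -1.0]]
ft_force: [0.5, -0.6, 0.9]
grip_width: 0.0449
```

```bash
python3 - <<'E'
from h import *
s,im=snap('wrist','pics/w4.png'); print(s['tool_pos'],s['ft_force'],s['torque'])
E
```

```text
[0.58243372 0.06378045 0.21441193] [ 0.45056616 -0.62244802  0.88599029] [ 0.04183001 -0.02460848  0.00121112]
```

View pics/w4.png

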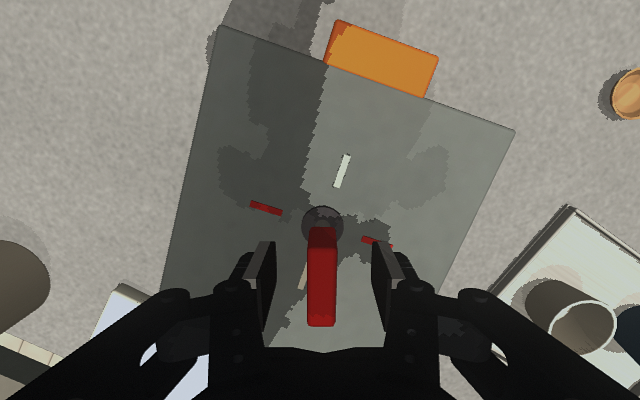

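The wing is centred and parallel between the pads. Close on it and line it up with the white marks.

arm_command --targets '[{"tx": 0, "ty": 0, "tz": 0, "wx": 0, "wy": 0, "wz": 0, "fingers": 0}, {"tx": 0, "ty": 0, "tz": 0, "wx": 0, "wy": 0, "wz": 0, "fingers": 0}, {"tx": 0, "ty": 0, "tz": 0, "wx": 0, "wy": 0, "wz": 0, "fingers": 0}, {"tx": 0, "ty": 0, "tz": 0, "wx": 0, "wy": 0, "wz": 0, "fingers": 0}, {"tx": 0, "ty": 0, "tz": 0, "wx": 0, "wy": 0, "wz": 0, "fingers": 0}, {"tx": 0, "ty": 0, "tz": 0, "wx": 0, "wy": 0, "wz": 1, "fingers": 0}, {"tx": 0, "ty": 0, "tz": 0, "wx": 0, "wy": 0, "wz": 2, "fingers": 0}, {"tx": 0, "ty": 0, "tz": 0, "wx": 0, "wy": 0, "wz": 3.08, "fingers": 0}, {"tx": 0, "ty": 0, "tz": 0, "wx": 0, "wy": 0, "wz": 3.08, "fingers": 0}, {"tx": 0, "ty": 0, "tz": 0, "wx": 0, "wy": 0, "wz": 3.08, "fingers": 0}]'

```text
clock: 6.4
tool_pos: [0.5838, 0.0638, 0.2148]
ee_rot: [[-0.977, -0.215, 0.001], [-0.215, 0.977, -0.0], [-0.001, -0.001, -1.0]]
ft_force: [1.8, -2.7, 3.2]
grip_width: 0.0112
```

```bash
python3 - <<'E'
from h import *
s,im=snap('wrist','pics/w5.png'); print(s['tool_pos'],s['ft_force'],s['torque'],s['grip_width'])
E
```

```text
[0.58382156 0.06383146 0.21478768] [ 1.78922064 -2.67623711  3.21921239] [-0.46905584 -0.51797945 -0.0057929 ] 0.011240759698079155
```

View pics/w5.png

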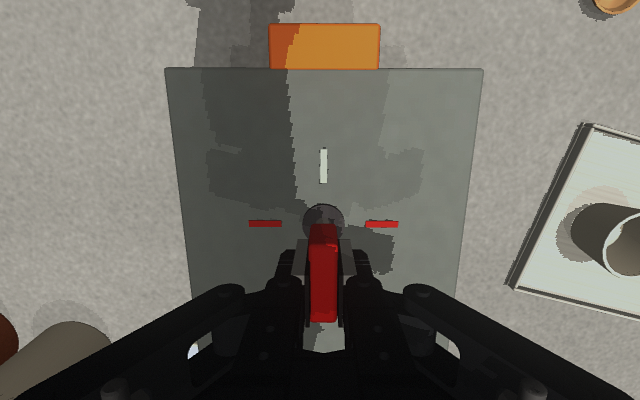

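arm_command --targets '[{"tx": 0, "ty": 0, "tz": 1, "wx": 0, "wy": 0, "wz": 0, "fingers": 0}, {"tx": 0, "ty": 0, "tz": 2, "wx": 0, "wy": 0, "wz": 0, "fingers": 0}, {"tx": 0, "ty": 0, "tz": 3, "wx": 0, "wy": 0, "wz": 0, "fingers": 0}, {"tx": 0, "ty": 0, "tz": 4, "wx": 0, "wy": 0, "wz": 0, "fingers": 0}, {"tx": 0, "ty": 0, "tz": 5, "wx": 0, "wy": 0, "wz": 0, "fingers": 0}, {"tx": 0, "ty": 0, "tz": 5, "wx": 0, "wy": 0, "wz": 0, "fingers": 0}, {"tx": 0, "ty": 0, "tz": 5, "wx": 0, "wy": 0, "wz": 0, "fingers": 0}]'

```text
clock: 7.15
tool_pos: [0.5838, 0.0638, 0.2097]
ee_rot: [[-0.977, -0.213, 0.001], [-0.213, 0.977, -0.0], [-0.001, -0.0, -1.0]]
ft_force: [3.0, -2.2, 5.0]
grip_width: 0.0109
```

arm_command --targets '[{"tx": 0, "ty": 0, "tz": 1, "wx": 0, "wy": 0, "wz": 0, "fingers": 0}, {"tx": 0, "ty": 0, "tz": 2, "wx": 0, "wy": 0, "wz": 0, "fingers": 0}, {"tx": 0, "ty": 0, "tz": 3, "wx": 0, "wy": 0, "wz": 0, "fingers": 0}, {"tx": 0, "ty": 0, "tz": 3, "wx": 0, "wy": 0, "wz": 0, "fingers": 0}, {"tx": 0, "ty": 0, "tz": 3, "wx": 0, "wy": 0, "wz": 0, "fingers": 0}]'

```text
clock: 7.65
tool_pos: [0.5838, 0.0638, 0.2068]
ee_rot: [[-0.977, -0.213, 0.001], [-0.213, 0.977, -0.0], [-0.001, -0.0, -1.0]]
ft_force: [2.1, -3.3, 5.6]
grip_width: 0.0108
```

arm_command --targets '[{"tx": 0, "ty": 0, "tz": 1, "wx": 0, "wy": 0, "wz": 0, "fingers": 0}, {"tx": 0, "ty": 0, "tz": 2, "wx": 0, "wy": 0, "wz": 0, "fingers": 0}, {"tx": 0, "ty": 0, "tz": 3, "wx": 0, "wy": 0, "wz": 0, "fingers": 0}, {"tx": 0, "ty": 0, "tz": 3, "wx": 0, "wy": 0, "wz": 0, "fingers": 0}, {"tx": 0, "ty": 0, "tz": 3, "wx": 0, "wy": 0, "wz": 0, "fingers": 0}]'

```text
clock: 8.15
tool_pos: [0.5838, 0.0639, 0.2039]
ee_rot: [[-0.977, -0.213, 0.001], [-0.213, 0.977, -0.0], [-0.001, -0.0, -1.0]]
ft_force: [3.3, -2.4, 6.0]
grip_width: 0.0111
```

arm_command --targets '[{"tx": 0, "ty": 0, "tz": 1, "wx": 0, "wy": 0, "wz": 0, "fingers": 0}, {"tx": 0, "ty": 0, "tz": 1.5, "wx": 0, "wy": 0, "wz": 0, "fingers": 0}, {"tx": 0, "ty": 0, "tz": 1.5, "wx": 0, "wy": 0, "wz": 0, "fingers": 0}, {"tx": 0, "ty": 0, "tz": 1.5, "wx": 0, "wy": 0, "wz": 0, "fingers": 0}]'

```text
clock: 8.55
tool_pos: [0.5838, 0.0638, 0.2024]
ee_rot: [[-0.977, -0.213, 0.001], [-0.213, 0.977, -0.0], [-0.001, -0.0, -1.0]]
ft_force: [2.6, -2.9, 6.9]
grip_width: 0.0108
```

arm_command --targets '[{"tx": 0, "ty": 0, "tz": 0.5, "wx": 0, "wy": 0, "wz": 0, "fingers": 0}, {"tx": 0, "ty": 0, "tz": 1, "wx": 0, "wy": 0, "wz": 0, "fingers": 0}, {"tx": 0, "ty": 0, "tz": 1, "wx": 0, "wy": 0, "wz": 0, "fingers": 0}, {"tx": 0, "ty": 0, "tz": 1, "wx": 0, "wy": 0, "wz": 0, "fingers": 0}]'

```text
clock: 8.95
tool_pos: [0.5838, 0.0639, 0.2015]
ee_rot: [[-0.977, -0.213, 0.001], [-0.213, 0.977, -0.0], [-0.001, -0.0, -1.0]]
ft_force: [2.4, -3.0, 7.2]
grip_width: 0.0108
```

arm_command --targets '[{"tx": 0, "ty": 0, "tz": 0.5, "wx": 0, "wy": 0, "wz": 0, "fingers": 0}, {"tx": 0, "ty": 0, "tz": 1, "wx": 0, "wy": 0, "wz": 0, "fingers": 0}, {"tx": 0, "ty": 0, "tz": 1, "wx": 0, "wy": 0, "wz": 0, "fingers": 0}, {"tx": 0, "ty": 0, "tz": 1, "wx": 0, "wy": 0, "wz": 0, "fingers": 0}]'

```text
clock: 9.35
tool_pos: [0.5839, 0.0639, 0.2009]
ee_rot: [[-0.977, -0.213, 0.002], [-0.213, 0.977, -0.0], [-0.002, -0.0, -1.0]]
ft_force: [1.7, -2.3, 10.1]
grip_width: 0.0105
```

arm_command --targets '[{"tx": 0, "ty": 0, "tz": 0.4, "wx": 0, "wy": 0, "wz": 0, "fingers": 0}, {"tx": 0, "ty": 0, "tz": 0.6, "wx": 0, "wy": 0, "wz": 0, "fingers": 0}, {"tx": 0, "ty": 0, "tz": 0.6, "wx": 0, "wy": 0, "wz": 0, "fingers": 0}, {"tx": 0, "ty": 0, "tz": 0.6, "wx": 0, "wy": 0, "wz": 0, "fingers": 0}]'

```text
clock: 9.75
tool_pos: [0.5839, 0.0639, 0.2009]
ee_rot: [[-0.977, -0.213, 0.002], [-0.213, 0.977, 0.0], [-0.002, -0.0, -1.0]]
ft_force: [0.3, -3.1, 13.5]
grip_width: 0.011
```

Contact at 13.9 mm depth, 6.7 N above the spring: that's the buffer. I'll ease off slightly and turn clockwise.

arm_command --targets '[{"tx": 0, "ty": 0, "tz": -0.3, "wx": 0, "wy": 0, "wz": 0.4, "fingers": 0}, {"tx": 0, "ty": 0, "tz": -0.4, "wx": 0, "wy": 0, "wz": 1, "fingers": 0}, {"tx": 0, "ty": 0, "tz": -0.4, "wx": 0, "wy": 0, "wz": 1.7, "fingers": 0}, {"tx": 0, "ty": 0, "tz": -0.4, "wx": 0, "wy": 0, "wz": 2.4, "fingers": 0}, {"tx": 0, "ty": 0, "tz": -0.4, "wx": 0, "wy": 0, "wz": 3.1, "fingers": 0}, {"tx": 0, "ty": 0, "tz": -0.4, "wx": 0, "wy": 0, "wz": 3.8, "fingers": 0}, {"tx": 0, "ty": 0, "tz": -0.4, "wx": 0, "wy": 0, "wz": 4.5, "fingers": 0}, {"tx": 0, "ty": 0, "tz": -0.4, "wx": 0, "wy": 0, "wz": 5, "fingers": 0}, {"tx": 0, "ty": 0, "tz": -0.4, "wx": 0, "wy": 0, "wz": 5, "fingers": 0}]'

```text
clock: 10.65
tool_pos: [0.5839, 0.0638, 0.2009]
ee_rot: [[-0.952, 0.306, 0.002], [0.306, 0.952, -0.0], [-0.002, 0.0, -1.0]]
ft_force: [0.3, -2.6, 10.4]
grip_width: 0.011
```

```bash
python3 - <<'E'
from h import *
s,im=snap('wrist','pics/w6.png'); print(s['tool_pos'],s['ft_force'],s['torque'],s['grip_width'],s['joint_pos'].round(2))
E
```

```text
[0.58392099 0.06376204 0.20090396] [ 0.28621667 -2.64046905 10.37368073] [-0.79222425 -0.26862136 -0.01110803] 0.01103745746716342 [-0.2   0.47  0.07  1.65 -0.04  1.02  1.14]
```

arm_command --targets '[{"tx": 0, "ty": 0, "tz": 0, "wx": 0, "wy": 0, "wz": 0.7, "fingers": 0}, {"tx": 0, "ty": 0, "tz": 0, "wx": 0, "wy": 0, "wz": 1.5, "fingers": 0}, {"tx": 0, "ty": 0, "tz": 0, "wx": 0, "wy": 0, "wz": 2.3, "fingers": 0}, {"tx": 0, "ty": 0, "tz": 0, "wx": 0, "wy": 0, "wz": 3.1, "fingers": 0}, {"tx": 0, "ty": 0, "tz": 0, "wx": 0, "wy": 0, "wz": 3.9, "fingers": 0}, {"tx": 0, "ty": 0, "tz": 0, "wx": 0, "wy": 0, "wz": 4.7, "fingers": 0}, {"tx": 0, "ty": 0, "tz": 0, "wx": 0, "wy": 0, "wz": 5.4, "fingers": 0}, {"tx": 0, "ty": 0, "tz": 0, "wx": 0, "wy": 0, "wz": 6, "fingers": 0}, {"tx": 0, "ty": 0, "tz": 0, "wx": 0, "wy": 0, "wz": 6, "fingers": 0}]'

```text
clock: 11.6
tool_pos: [0.5839, 0.0636, 0.2009]
ee_rot: [[-0.59, 0.808, 0.002], [0.808, 0.59, -0.0], [-0.001, 0.001, -1.0]]
ft_force: [0.7, -3.8, 12.0]
grip_width: 0.0108
```

arm_command --targets '[{"tx": 0, "ty": 0, "tz": 0, "wx": 0, "wy": 0, "wz": 0.7, "fingers": 0}, {"tx": 0, "ty": 0, "tz": 0, "wx": 0, "wy": 0, "wz": 1.4, "fingers": 0}, {"tx": 0, "ty": 0, "tz": 0, "wx": 0, "wy": 0, "wz": 2.1, "fingers": 0}, {"tx": 0, "ty": 0, "tz": 0, "wx": 0, "wy": 0, "wz": 2.8, "fingers": 0}, {"tx": 0, "ty": 0, "tz": 0, "wx": 0, "wy": 0, "wz": 3.4, "fingers": 0}, {"tx": 0, "ty": 0, "tz": 0, "wx": 0, "wy": 0, "wz": 4, "fingers": 0}, {"tx": 0, "ty": 0, "tz": 0, "wx": 0, "wy": 0, "wz": 4, "fingers": 0}, {"tx": 0, "ty": 0, "tz": 0, "wx": 0, "wy": 0, "wz": 4, "fingers": 0}]'

```text
clock: 12.4
tool_pos: [0.5838, 0.0635, 0.2009]
ee_rot: [[-0.212, 0.977, 0.002], [0.977, 0.212, -0.0], [-0.001, 0.002, -1.0]]
ft_force: [-0.6, -3.2, 12.6]
grip_width: 0.0105
```

```bash
python3 - <<'E'
from h import *
s,im=snap('wrist','pics/w7.png'); print(s['tool_pos'],s['ft_force'],s['torque'],s['grip_width'],s['joint_pos'].round(2))
E
```

```text
[0.58382735 0.06350018 0.20088785] [-0.58444053 -3.18936186 12.57148043] [-0.82598032 -0.1229682  -0.01978091] 0.010521699451871126 [-0.37  0.49  0.35  1.66 -0.19  1.03  0.25]
```

View pics/w7.png

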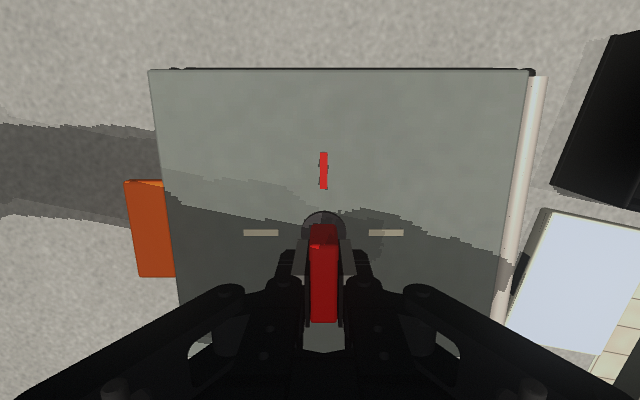

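Wing aligned with the red marks. Ease up and release.

arm_command --targets '[{"tx": 0, "ty": 0, "tz": -0.8, "wx": 0, "wy": 0, "wz": 0, "fingers": 0}, {"tx": 0, "ty": 0, "tz": -1.6, "wx": 0, "wy": 0, "wz": 0, "fingers": 0}, {"tx": 0, "ty": 0, "tz": -2.4, "wx": 0, "wy": 0, "wz": 0, "fingers": 0}, {"tx": 0, "ty": 0, "tz": -2.4, "wx": 0, "wy": 0, "wz": 0, "fingers": 0}]'

```text
clock: 12.85
tool_pos: [0.5837, 0.0635, 0.2026]
ee_rot: [[-0.212, 0.977, 0.001], [0.977, 0.212, -0.0], [-0.001, 0.001, -1.0]]
ft_force: [2.4, -2.8, 6.7]
grip_width: 0.0108
```

arm_command --targets '[{"tx": 0, "ty": 0, "tz": 0, "wx": 0, "wy": 0, "wz": 0, "fingers": 50}, {"tx": 0, "ty": 0, "tz": 0, "wx": 0, "wy": 0, "wz": 0, "fingers": 50}, {"tx": 0, "ty": 0, "tz": 0, "wx": 0, "wy": 0, "wz": 0, "fingers": 50}, {"tx": 0, "ty": 0, "tz": 0, "wx": 0, "wy": 0, "wz": 0, "fingers": 50}, {"tx": 0, "ty": 0, "tz": -15, "wx": 0, "wy": 0, "wz": 0, "fingers": 50}, {"tx": 0, "ty": 0, "tz": -40, "wx": 0, "wy": 0, "wz": 0, "fingers": 50}, {"tx": 0, "ty": 0, "tz": -80, "wx": 0, "wy": 0, "wz": 0, "fingers": 50}, {"tx": -30, "ty": 0, "tz": -110, "wx": 0, "wy": 0, "wz": 0, "fingers": 50}, {"tx": -70, "ty": 0, "tz": -110, "wx": 0, "wy": 0, "wz": 0, "fingers": 50}, {"tx": -70, "ty": 0, "tz": -110, "wx": 0, "wy": 0, "wz": 0, "fingers": 50}]'

```text
clock: 13.85
tool_pos: [0.5986, -0.011, 0.3134]
ee_rot: [[-0.205, 0.979, 0.002], [0.979, 0.205, -0.004], [-0.004, 0.001, -1.0]]
ft_force: [0.4, -1.6, -0.2]
grip_width: 0.0498
```

```bash
python3 - <<'E'
from h import *
s,im=snap('wrist','pics/w8.png'); _,sc=snap('scene','pics/s8.png'); print(s['tool_pos'],s['ft_force'])
cv2.imwrite('pics/m8.png',np.hstack([cv2.resize(im[:,120:520],(400,400)),cv2.resize(sc[150:290,270:410],(400,400))])[:,:,::-1])
h=cv2.cvtColor(im,cv2.COLOR_RGB2HSV); k=cv2.inRange(h,(0,150,80),(6,255,255))|cv2.inRange(h,(172,150,80),(180,255,255))
c=max(cv2.findContours(k,0,2)[0],key=cv2.contourArea); B=cv2.boxPoints(cv2.minAreaRect(c))
for z in(.228,.230,.242):
    P=np.array([onz('wrist',p,z,s) for p in B]); e=[P[1]-P[0],P[2]-P[1]];L=max(e,key=np.linalg.norm); 
    print(z,sorted(np.linalg.norm(x) for x in e),P.mean(0),'ang in grinder deg',np.degrees(np.arctan2(L[1],L[0]))-12.2)
o=cv2.imread('pics/scene0.png')[:,:,::-1]; d=np.abs(o.astype(int)-sc).max(2)>40; 
print('tray/jar areas changed px',d[215:275,410:495].sum(),d[150:255,165:245].sum(),d[155:197,397:418].sum())
E
```

```text
[ 0.59857621 -0.01100632  0.31335068] [ 0.43964683 -1.61184411 -0.16827852]
0.228 [np.float64(0.01112231442225195), np.float64(0.03570988474899515)] [0.58311451 0.06445764 0.228     ] ang in grinder deg -89.85374039967921
0.23 [np.float64(0.011024858820991478), np.float64(0.035396988695436886)] [0.58311752 0.06439914 0.23      ] ang in grinder deg -89.85374039967941
0.242 [np.float64(0.010440125213428525), np.float64(0.03351961237408746)] [0.58313563 0.06404812 0.242     ] ang in grinder deg -89.85374039967937
tray/jar areas changed px 0 0 382
```

View pics/m8.png

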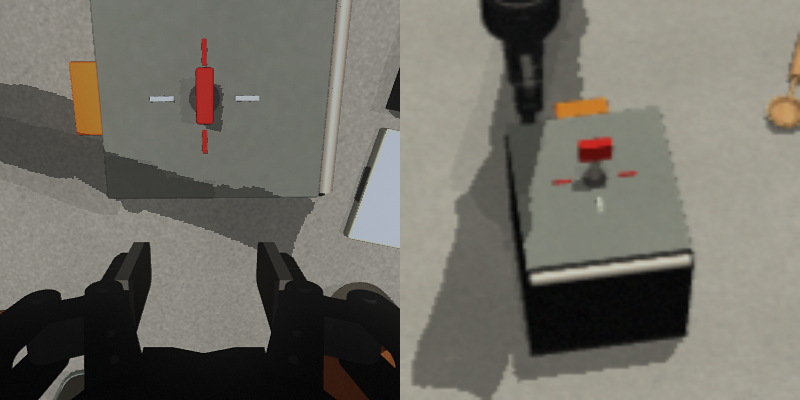

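```bash
python3 - <<'E'
from h import *
def red(f,b):
    im=cv2.imread(f)[:,:,::-1].copy(); h=cv2.cvtColor(im,cv2.COLOR_RGB2HSV); k=cv2.inRange(h,(0,150,60),(6,255,255))|cv2.inRange(h,(172,150,60),(180,255,255))
    m=np.zeros_like(k); m[b[1]:b[3],b[0]:b[2]]=k[b[1]:b[3],b[0]:b[2]]; c=cv2.connectedComponentsWithStats(m); return c[3][1+np.argmax(c[2][1:,4])]
import pickle
s=telemetry.get_state(); B=(300,180,380,225)
W=(300,50,345,160)
for f,g,st in(('pics/w3.png','pics/s3.png',pickle.load(open('s3.pkl','rb'))),('pics/w8.png','pics/s8.png',s)):
    print(tri([ray('wrist',red(f,W),st),ray('scene',red(g,B))]))
    
o,n=[cv2.cvtColor(cv2.imread(f),cv2.COLOR_BGR2HSV)[155:200,395:420] for f in('pics/scene0.png','pics/s8.png')]
for x in(o,n):
    m=cv2.inRange(x,(5,110,60),(25,255,255)); M=cv2.moments(m,True); print(M['m00'],M['m10']/M['m00'],M['m01']/M['m00'])
print(r.finish_job())
E
```

```text
(array([0.58277764, 0.06335221, 0.23254368]), [np.float64(0.0007243703824126911), np.float64(0.000724370382412726)])
(array([0.58204786, 0.06734587, 0.221827  ]), [np.float64(0.0036289164640689823), np.float64(0.003628916464068995)])
196.0 12.0 25.382653061224488
195.0 12.066666666666666 25.205128205128204
the job is handed in; nothing more can be done
None
```

The hatch is shut and the stud is locked on the red marks. I handed the job in at about 14 s of the allowed 72 s, and no verdict was reported.

**What I did**
- **Lid:** I pressed it down on the tab until the force rose to 17 N at the level-lid height of 168 mm.
- **Alignment:** the wing stood 19° off the white marks, so I gripped it and lined it up with them.
- **Push:** the force climbed above the spring's at about 13.9 mm depth. I stopped at 13.5 N total, roughly 6.7 N above the spring, well under the 20 N limit.
- **Turn:** I eased the command off by 0.4 mm, turned the stud 90° clockwise, eased up and let go.

**Last checks**
- **Wing angle:** after release it lay within 0.2° of the red marks.
- **Stud depth:** it stayed in by about 11 to 12 mm, judged by the wing's apparent size and by comparing two camera views before and after. The after-view rays missed each other by 3.6 mm, so that figure is rough, but it is clear of the 7 mm needed.
- **Bystanders:** the tray, cups, jar and hopper areas of the picture were unchanged, and the scoop had not moved. The pixel change near the scoop is probably the arm's shadow. I did not compare the spoon rest's area, but the arm never went near it.
- **Robot:** it was clear of everything when I handed in.

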